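# Pack the finished denture into its press-and-slide transport case

## Task

Pack the finished denture for the clinic: press gently on the black grip pad of the case's lid until the lock lets go and draw the lid all the way back to its stop, lay the denture, teeth up, on the foam inside without dropping it, then slide the lid fully shut again so that its lock springs up. The lid must never take more than 20 N, and the stone cast, the small wax try-in and the red-capped jar stay where they are.

Things in the scene. Friction and masses are not known exactly. Their poses are not given: they have to be found in the camera images.
- case: Pale grey transport case with a teal stripe, 140 mm wide (its y), 136 deep (x), 49 high, stuck to the bench: it does not move. Origin: centre of its underside; x points from the front (towards the robot) to the back, z up. Inside: x -63 to 63, y -58 to 58 mm. The side rails are 49 mm high and lip over the lid's outer 7 mm; the front wall is 38 mm high and the lid passes over it.
- case_bed (a point): Centre of the open part of the case when the lid is right back, on top of the dark foam: x = 14, y = 0, z = 10 mm in the case's frame. The opening then runs 47 mm to either side of it along the case's x and 56 mm along y. Its axes are the case's.
- lid: Teal lid, 130 x 126 x 3 mm, flush between the rails, nothing to grip. Springs hold it up (1 N at the top, 5 N more per mm). Shut, two studs lock it until it is pressed 2 mm down (about 11 N); hard stop at 2.5 mm (13.5 N). Past the lock the rails keep it down, so it feels stiff; it drags with 3 to 6 N and stays where left. Over 20 N cracks it. Origin: the case's origin, moving with the lid.
- lock_stud (a point): Top of one of the two teal studs (9 x 5 mm, the other at y = -59.5 mm) on the lid's side edges. Shut and sprung up it stands in a 12 mm notch of the rail, at x = 34, y = 59.5, z = 47.5 mm in the case's frame; the rail's underside is at z = 45.5 mm. When the lid comes fully shut the studs spring up into the notches by themselves as the pressure is taken off.
- lid_slide (a joint): How far the lid is drawn back, in m: 0 shut, 0.095 at the stop. It moves towards the case's -x.
- lid_pad (a point): Centre of the top of the ribbed black rubber grip pad on the lid, 44 mm (case x) by 50 mm (case y): press here. With the lid shut and sprung up it lies at x = -10, y = 0, z = 46.5 mm in the case's frame; it sinks and slides with the lid. Its axes are the case's.
- denture_try: Finished denture: pink base with white teeth, horseshoe-shaped, 54 mm (its x) by 67 mm (its y) by 16 mm high, 30 g, about 9 mm thick at the base, lying teeth up on the bench. Origin: centre of its underside. Grip it across its x, closing on the lowest 9 mm (the pink base).
- stone_model_1: Tan stone cast of an arch, 62 x 71 x 35 mm, on the bench. Origin: centre of its underside. Leave it.
- wax_tryin_2: Small wax try-in, pink with white teeth like the denture but only 34 x 42 x 10 mm, on the bench. Origin: centre of its underside. Leave it.
- jar_sep: Round white jar with a red cap, 48 mm across, 58 mm high, on the bench. Origin: centre of its underside. Leave it.
There are look-alikes about, which are no part of the job. Of the things that look like the denture_try, take the one that is farthest to the robot's left at the start.

How it is judged:
By the outcome, as a careful person would: the job done as asked, in the order asked, and still so for the second after the job is handed in, with the robot touching nothing.
It also fails if it takes over 67 s, if anything falls off the work surface, if the arm or the gripper's body presses on something with over 40 N, if the wrist force passes 120 N, or if a joint passes its speed limit or range.

## Robot

A 6-joint arm with a two-finger parallel gripper is mounted at the origin on a cart in front of the work surface, level with it; the furniture and walls round the work are solid. World frame = base frame: x ahead of the robot, y to its left, z up, the work surface at z = 0. Lengths are in m, angles in rad, forces in N, time in s.
With the tool pointing down it reaches from about 0.275 to 1 m from the base axis. Payload 8.4 kg.
Tool frame: the origin (TCP) lies between the finger pads; the fingertips stand 17 mm ahead of it and the grasp point (between the pads) lies 2 mm behind it (manip.tip_extent is the distance from the TCP to the fingertips, in m); z points along the fingers, y is the line along which they close (so a half turn about z gives the same grasp; the last joint's range is limited). The gripper opens to 85 mm and grips with 20 to 120 N. Pads are 22 mm wide; open, the fingers measure 114 mm over their backs; the gripper's body (76 mm by 85 mm) begins 54 mm behind the grasp point. The pads swing forward as they close: fully open they stand 13 mm farther back than shut.
Start: joints at [-0.002, 0.353, 1.633, -0, 1.155, -0.002], TCP at [0.625, -0, 0.248] pointing down, gripper open.
Joint ranges: [-2.63, 2.63], [-0.92, 2.1], [0.06, 2.66], [-1.3, 4.44], [0, 2.69], [-3.02, 3.02]. Speed limits (rad/s): [2.22, 2.22, 2.79, 3.14, 3.14, 3.14].

## Interface

Orientations are given as [roll, pitch, yaw] about the fixed x, y, z axes, in that order (R = Rz(yaw) Ry(pitch) Rx(roll)).
In Python, from plant import manip gives the robot as it stands. The module is installed in compiled form; this text tells all that it offers.
- The arm moves only by the tool play_rows, never from a script. Its argument "increments" is a list of rows, each an object of numbers: "x", "y", "z": the shift along the tool's x, y, z in m; "twist": the turn about the tool's z in degrees; "jaw": the closure, from -1 (fully open) to 1 (shut). A call has 1 to 12 rows; each row is the pose to reach, as a shift and turn from the pose commanded when the call began, along the tool's axes at that moment; what a row does not reach only later rows make up. A row lasts 1/8 s, in which the tool goes at most 62.5 mm and 10.7 degrees, less where a joint would pass 70% of its speed; a pose out of reach is approached as far as the arm can. A call with a gripper value outside its range is refused whole. The fingers move at their own pace and stop on an object; "grip_force" is the grip in N (left out, the last holds). Time passes only in rows, so rows that repeat a pose let the fingers close. It gives the time, the measured TCP pose, the force, the opening and the grip force at its end, in the units of the state.
- manip.sense(): the state, without advancing time (a new reading comes with each control period).
- manip.grab_frame(name): name is "scene" or "top"; returns the picture (420x560x3 uint8, blue, green, red); there is no depth.
- manip.camera_info(name): a dict with "intrinsics" (3x3 intrinsics, pixels), "R" (3x3) and "t" (3): a world point X has camera coordinates R X + t. Camera axes: x right, y down, z forward; pixel columns grow to the right and rows downward; lengths in m; the calibration is good to about 2 mm. A picture is of the moment at which its call begins. camera_info takes no time and is no camera call.
- manip.close_job(): hands the job in; it is judged then, once.
Trained networks look in the newest picture that a camera, given by its name, has taken for a name from the list of things; names that differ only in an ending like _2 or _b are one class to them, and where a whole thing is asked for, a point or a joint stands for the part that bears it (a point fixed in the world has none). Each returns a list of dicts, best first, with "conf" (0 to 1); they miss things now and then, are a little off and sometimes report something else, mostly with a low value. They report only what shows in the picture. A call takes as long as a camera call. They do not tell look-alikes from the thing itself.
- manip.recognise(camera, name): "centre" ([column, row] as shares, 0 to 1, of the picture: columns of its width, rows of its height, amid what is visible of it).
The state is a dict: "time": time; "joints": joint angles; "qvel": joint speeds; "joint_efforts": joint torques, N m; "ee_pos": TCP position; "eef_rot": TCP orientation; "force": force on the tool from outside, world axes, zero at the start; "wrist_torque": the same for the moment, N m; "finger_gap": opening from 0.0 (shut) to 1.0 (fully open); "gripper_force": force on a finger pad.
Only numpy, scipy, OpenCV 4.12 (cv2) and the standard library are available. Lean on these libraries where they do the work, as an engineer would, in place of code of your own. Each camera call takes 0.05 s, during which the arm holds its last target. There are 200 camera calls.

## Working session

There is one attempt and no reset: what is moved stays moved. The work goes in short steps, Python scripts to look and compute and a tool call to move; the robot and the scene stay as the last step left them, time stands still between calls to the robot, and variables do not carry over. Pictures are saved under pics/ and viewed, at most 10 in all, crops included, and the job is handed in when it is done.

Besides the shell and the picture viewer there is one more tool, called after "Emit:" as name([rows], argument=value, ...), one row to a line, values as JSON. play_rows: Moves the arm, as the interface text tells. Its arguments: {"type":"object","properties":{"increments":{"type":"array","items":{"type":"object","properties":{"x":{"type":"number"},"y":{"type":"number"},"z":{"type":"number"},"twist":{"type":"number"},"jaw":{"type":"number"}}}},"grip_force":{"type":"number"}},"required":["increments"]}

```bash
mkdir -p pics
cat > h.py <<'E'
import numpy as np, cv2
from plant import manip
def ray(cam,u,v,z):
    c=manip.camera_info(cam);K=np.array(c["intrinsics"]);R=np.array(c["R"]);t=np.array(c["t"])
    d=R.T@np.linalg.solve(K,[u,v,1]);o=-R.T@t
    return o+d*(z-o[2])/d[2]
def proj(cam,X):
    c=manip.camera_info(cam);p=np.array(c["R"])@np.array(X)+np.array(c["t"]);p=np.array(c["intrinsics"])@p
    return p[:2]/p[2]
E
python3 - <<'E'
from h import *
s=manip.sense();print(s)
for n in("scene","top"):
    f=manip.grab_frame(n);cv2.imwrite(f"pics/{n}0.png",f)
    c=manip.camera_info(n);print(n,-np.array(c["R"]).T@np.array(c["t"]))
for k,z in(("denture_try",.008),("lid_pad",.0465),("wax_tryin_2",.005),("jar_sep",.05),("stone_model_1",.03),("case",.04),("lock_stud",.0475)):
    for r in manip.recognise("top",k):
        u,v=r["centre"][0]*560,r["centre"][1]*420;print(k,round(r["conf"],2),int(u),int(v),ray("top",u,v,z).round(4))
E
```

```text
{'time': 0.0, 'joints': array([-2.39863553e-03,  3.53641118e-01,  1.63415140e+00, -1.02034778e-05,
        1.15521640e+00, -2.36837115e-03]), 'qvel': array([-1.17908416e-04,  9.85389710e-04, -4.48351357e-05, -9.04997717e-05,
        1.24106849e-03, -1.10303132e-03]), 'joint_efforts': array([-2.03471049e-03, -6.05236173e+01, -3.42063046e+01, -2.62302356e-04,
        9.48130677e-03,  3.61521288e-06]), 'ee_pos': array([ 6.24532406e-01, -1.06458796e-06,  2.47558676e-01]), 'eef_rot': array([-3.14017636e+00,  5.97485696e-06,  1.57077019e+00]), 'force': array([0.30254031, 0.15111826, 0.18647782]), 'wrist_torque': array([-0.01130752, -0.03262208,  0.00749176]), 'gripper_force': 0.0, 'finger_gap': 0.9994898615593414}
scene [0.00317435 0.63604521 0.63939451]
top [0.49807362 0.18862329 0.92419669]
denture_try 0.8 268 258 [0.4507 0.2373 0.008 ]
denture_try 0.77 348 258 [0.4531 0.0767 0.008 ]
denture_try 0.66 315 298 [0.3707 0.1422 0.008 ]
lid_pad 0.83 377 163 [0.6411 0.0243 0.0465]
wax_tryin_2 0.52 287 128 [0.72   0.2016 0.005 ]
jar_sep 0.61 250 174 [0.6166 0.2731 0.05  ]
jar_sep 0.29 381 163 [0.6395 0.0168 0.05  ]
stone_model_1 0.68 189 284 [0.3979 0.3941 0.03  ]
case 0.78 378 163 [0.6411 0.0208 0.04  ]
lock_stud 0.58 381 161 [0.6438 0.018  0.0475]
lock_stud 0.16 381 164 [0.6396 0.0178 0.0475]
```

View pics/top0.png

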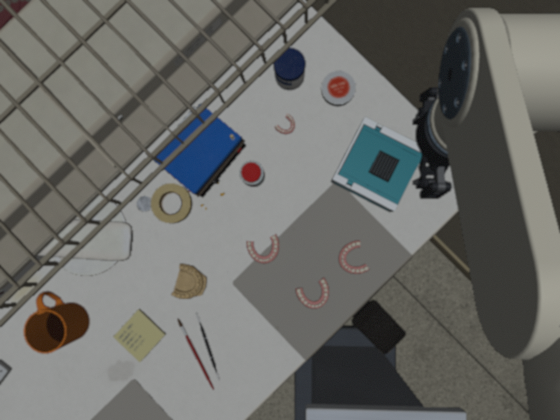

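View pics/scene0.png

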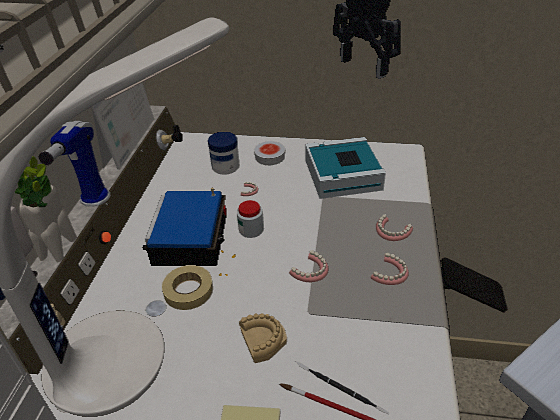

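Run:
```python
from h import *
for n in("scene","top"):
    c=manip.camera_info(n);print(n,np.round(c["R"],3).tolist(),np.round(c["intrinsics"],1).tolist())
    for X in([.6245,0,.2476],[.4507,.2373,.008],[.4531,.0767,.008],[.3707,.1422,.008],[.6411,.0243,.0465],[.3979,.394,.03],[.6166,.2731,.05],[.72,.2016,.005],[0,0,0]):print(X,proj(n,X).round())
f=cv2.imread("pics/top0.png")
a=cv2.resize(f[105:225,325:445],(600,600),interpolation=cv2.INTER_CUBIC);cv2.imwrite("pics/case.png",a)
b=cv2.resize(f[225:315,235:375],(800,514),interpolation=cv2.INTER_CUBIC);cv2.imwrite("pics/dent.png",b)
```

```text
scene [[-0.606, -0.795, -0.022], [-0.491, 0.396, -0.776], [0.626, -0.459, -0.63]] [[502.2, 0.0, 288.3], [0.0, 502.2, 203.5], [0.0, 0.0, 1.0]]
[0.6245, 0, 0.2476] [363.  67.]
[0.4507, 0.2373, 0.008] [323. 269.]
[0.4531, 0.0767, 0.008] [388. 229.]
[0.3707, 0.1422, 0.008] [396. 270.]
[0.6411, 0.0243, 0.0465] [342. 158.]
[0.3979, 0.394, 0.03] [266. 327.]
[0.6166, 0.2731, 0.05] [250. 210.]
[0.72, 0.2016, 0.005] [253. 188.]
[0, 0, 0] [667. 382.]
top [[0.012, -0.999, -0.032], [-0.998, -0.01, -0.055], [0.055, 0.032, -0.998]] [[448.3, 0.0, 278.8], [0.0, 448.3, 210.7], [0.0, 0.0, 1.0]]
[0.6245, 0, 0.2476] [419. 153.]
[0.4507, 0.2373, 0.008] [269. 258.]
[0.4531, 0.0767, 0.008] [348. 258.]
[0.3707, 0.1422, 0.008] [315. 299.]
[0.6411, 0.0243, 0.0465] [378. 163.]
[0.3979, 0.394, 0.03] [189. 284.]
[0.6166, 0.2731, 0.05] [251. 175.]
[0.72, 0.2016, 0.005] [288. 128.]
[0, 0, 0] [386. 488.]
```

View pics/case.png

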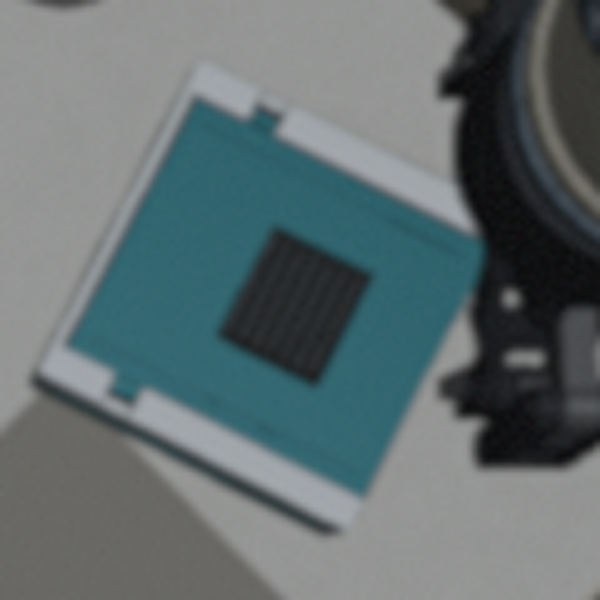

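View pics/dent.png

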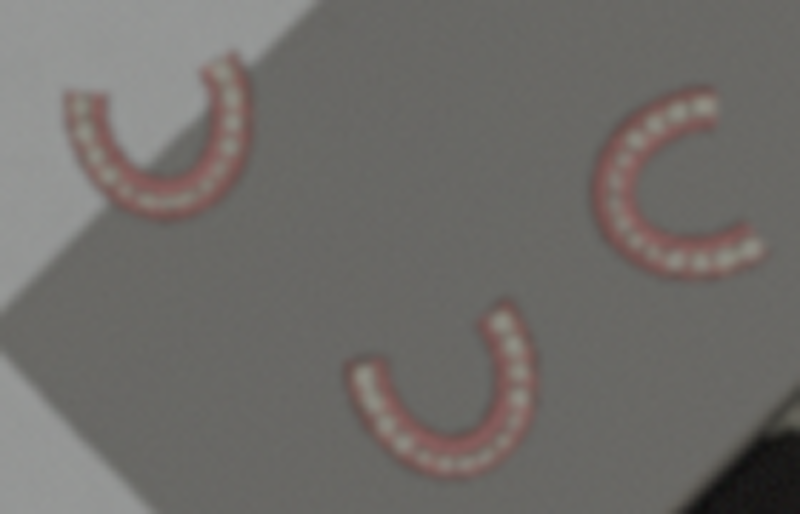

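The denture look-alikes in the top picture are (263,250), (315,295) and (353,256). The small wax piece is at (287,125). The leftmost for the robot is (263,250), and the crop shows a full-size pink horseshoe with white teeth whose open end faces away from the robot. On the case, the notches are at (378,129) and (349,182) and the pad is at (384,166), so the case's back faces image left (world +y).

Run:
```python
from h import *
P=lambda a,b:(325+a/5-.4,105+b/5-.4)
w=[ray("top",*P(a,b),.0465)[:2] for a,b in((277,228),(372,275),(318,383),(220,333))]
print("pad",np.mean(w,0).round(4),[np.linalg.norm(w[i]-w[i-1]).round(4) for i in range(4)])
dirs=[w[0]-w[1],w[3]-w[2]];print([np.degrees(np.arctan2(d[1],d[0])).round(1) for d in dirs])
n1=ray("top",*P(267,118),.0475);n2=ray("top",*P(122,387),.0475)
d=n2-n1;yaw=np.arctan2(d[1],d[0])-np.pi/2;print("notch",n1,n2,np.linalg.norm(d),np.degrees(yaw))
ex=np.array([np.cos(yaw),np.sin(yaw)])
print("case origin from notch",(n1+n2)[:2]/2-.034*ex,"from pad",np.mean(w,0)+.010*ex)
for cam,box in(("top",(238,228,284,270)),("scene",(285,245,335,288))):
    f=cv2.imread(f"pics/{cam}0.png").astype(int)
    m=np.zeros(f.shape[:2],bool);x0,y0,x1,y1=box
    s=f[y0:y1,x0:x1];m[y0:y1,x0:x1]=(s[...,2]-s[...,1]>14)
    n,l,st,_=cv2.connectedComponentsWithStats(cv2.morphologyEx(m.astype(np.uint8),cv2.MORPH_CLOSE,np.ones((3,3))))
    k=1+st[1:,4].argmax();vs,us=np.nonzero(l==k)
    q=np.array([ray(cam,u,v,.006)[:2] for u,v in zip(us,vs)])
    r=cv2.minAreaRect((q*1000).astype(np.float32));print(cam,st[k],r,cv2.boxPoints(r).round().tolist(),"mean",q.mean(0)*1000)
print(manip.tip_extent)
```

```text
pad [0.6368 0.0122] [np.float64(0.0472), np.float64(0.0412), np.float64(0.0476), np.float64(0.0427)]
[np.float64(63.6), np.float64(63.0)]
notch [0.71047843 0.02395741 0.0475    ] [0.60372506 0.08032433 0.0475    ] 0.12072080130608355 62.16546836834741
case origin from notch [0.64122647 0.02207468] from pad [0.64148405 0.02105229]
top [247 235  32  29 367] ((467.06561279296875, 247.4857177734375), (51.53904724121094, 65.19822692871094), 12.763056755065918) [[435.0, 274.0], [449.0, 210.0], [499.0, 221.0], [485.0, 285.0]] mean [463.90287943 245.29691293]
scene [289 253  40  29 383] ((464.1307678222656, 253.68031311035156), (55.316246032714844, 63.376739501953125), 12.587011337280273) [[430.0, 279.0], [444.0, 217.0], [498.0, 229.0], [484.0, 291.0]] mean [460.83425743 253.61599432]
0.017
```

Emit:
play_rows([
  {"x":0.003,"y":0.003,"z":0.02,"twist":7,"jaw":1},
  {"x":0.006,"y":0.006,"z":0.05,"twist":14,"jaw":1},
  {"x":0.009,"y":0.009,"z":0.08,"twist":21,"jaw":1},
  {"x":0.012,"y":0.012,"z":0.11,"twist":27.5,"jaw":1},
  {"x":0.012,"y":0.012,"z":0.14,"twist":27.5,"jaw":1},
  {"x":0.012,"y":0.012,"z":0.16,"twist":27.5,"jaw":1},
  {"x":0.012,"y":0.012,"z":0.17,"twist":27.5,"jaw":1},
  {"x":0.012,"y":0.012,"z":0.175,"twist":27.5,"jaw":1},
  {"x":0.012,"y":0.012,"z":0.175,"twist":27.5,"jaw":1},
], grip_force=40)

```text
time: 1.58
ee_pos: [0.6373, 0.012, 0.0737]
eef_rot: [3.141, -0.0, 1.091]
force: [0.9, 0.6, -0.1]
finger_gap: 0.0
gripper_force: 0.0
```

Emit:
play_rows([
  {"z":0.005,"jaw":1},
  {"z":0.008,"jaw":1},
  {"z":0.009,"jaw":1},
  {"z":0.0095,"jaw":1},
  {"z":0.0095,"jaw":1},
])

```text
validation failed for argument at $.in...
```

Emit:
play_rows([
  {"z":0.0005,"jaw":1},
  {"z":0.001,"jaw":1},
  {"z":0.001,"jaw":1},
])

```text
validation failed for argument at $.in...
```

Emit:
play_rows([
  {"x":0,"y":0,"z":0.005,"twist":0,"jaw":1},
  {"x":0,"y":0,"z":0.008,"twist":0,"jaw":1},
  {"x":0,"y":0,"z":0.009,"twist":0,"jaw":1},
  {"x":0,"y":0,"z":0.0095,"twist":0,"jaw":1},
  {"x":0,"y":0,"z":0.0095,"twist":0,"jaw":1},
])

```text
time: 2.2
ee_pos: [0.637, 0.012, 0.0638]
eef_rot: [3.142, -0.0, 1.091]
force: [0.9, 0.1, -0.3]
finger_gap: 0.0
gripper_force: 0.0
```

Emit:
play_rows([
  {"x":0,"y":0,"z":0.0005,"twist":0,"jaw":1},
  {"x":0,"y":0,"z":0.001,"twist":0,"jaw":1},
  {"x":0,"y":0,"z":0.001,"twist":0,"jaw":1},
])

```text
time: 2.58
ee_pos: [0.6371, 0.012, 0.063]
eef_rot: [3.141, -0.0, 1.091]
force: [0.1, -0.2, 3.3]
finger_gap: 0.001
gripper_force: 1.3
```

Emit:
play_rows([
  {"x":0,"y":0,"z":0.0005,"twist":0,"jaw":1},
  {"x":0,"y":0,"z":0.001,"twist":0,"jaw":1},
  {"x":0,"y":0,"z":0.0013,"twist":0,"jaw":1},
  {"x":0,"y":0,"z":0.0013,"twist":0,"jaw":1},
])

```text
time: 3.08
ee_pos: [0.6372, 0.012, 0.062]
eef_rot: [3.141, -0.0, 1.091]
force: [-0.7, -0.2, 7.6]
finger_gap: 0.001
gripper_force: 3.7
```

Emit:
play_rows([
  {"x":0,"y":0,"z":0.0004,"twist":0,"jaw":1},
  {"x":0,"y":0,"z":0.0008,"twist":0,"jaw":1},
  {"x":0,"y":0,"z":0.0011,"twist":0,"jaw":1},
  {"x":0,"y":0,"z":0.0012,"twist":0,"jaw":1},
  {"x":0,"y":0,"z":0.0012,"twist":0,"jaw":1},
])

```text
time: 3.7
ee_pos: [0.6372, 0.012, 0.0612]
eef_rot: [3.141, -0.0, 1.091]
force: [-2.7, 0.1, 11.6]
finger_gap: 0.001
gripper_force: 5.6
```

Emit:
play_rows([
  {"x":0,"y":0,"z":0.0002,"twist":0,"jaw":1},
  {"x":-0.001,"y":0,"z":0.0003,"twist":0,"jaw":1},
  {"x":-0.003,"y":0,"z":0.0003,"twist":0,"jaw":1},
  {"x":-0.005,"y":0,"z":0.0003,"twist":0,"jaw":1},
  {"x":-0.007,"y":0,"z":0.0003,"twist":0,"jaw":1},
  {"x":-0.008,"y":0,"z":0.0003,"twist":0,"jaw":1},
])

```text
time: 4.45
ee_pos: [0.634, 0.0055, 0.0611]
eef_rot: [3.141, -0.002, 1.091]
force: [-1.8, 3.8, 12.6]
finger_gap: -0.001
gripper_force: 5.7
```

Emit:
play_rows([
  {"x":-0.002,"y":0,"z":0,"twist":0,"jaw":1},
  {"x":-0.004,"y":0,"z":0,"twist":0,"jaw":1},
  {"x":-0.007,"y":0,"z":0,"twist":0,"jaw":1},
  {"x":-0.01,"y":0,"z":0,"twist":0,"jaw":1},
  {"x":-0.013,"y":0,"z":0,"twist":0,"jaw":1},
  {"x":-0.016,"y":0,"z":0,"twist":0,"jaw":1},
  {"x":-0.018,"y":0,"z":0,"twist":0,"jaw":1},
  {"x":-0.018,"y":0,"z":0,"twist":0,"jaw":1},
])

```text
time: 5.45
ee_pos: [0.6256, -0.0107, 0.0611]
eef_rot: [3.141, -0.001, 1.091]
force: [-2.0, 2.5, 10.9]
finger_gap: 0.002
gripper_force: 5.7
```

Run:
```python
from h import *
f=manip.grab_frame("scene");cv2.imwrite("pics/s1.png",cv2.resize(f[110:230,270:430],(800,600),interpolation=cv2.INTER_CUBIC))
print(manip.sense()["force"])
```

```text
[-0.55974864  1.80314433 12.01046159]
```

View pics/s1.png

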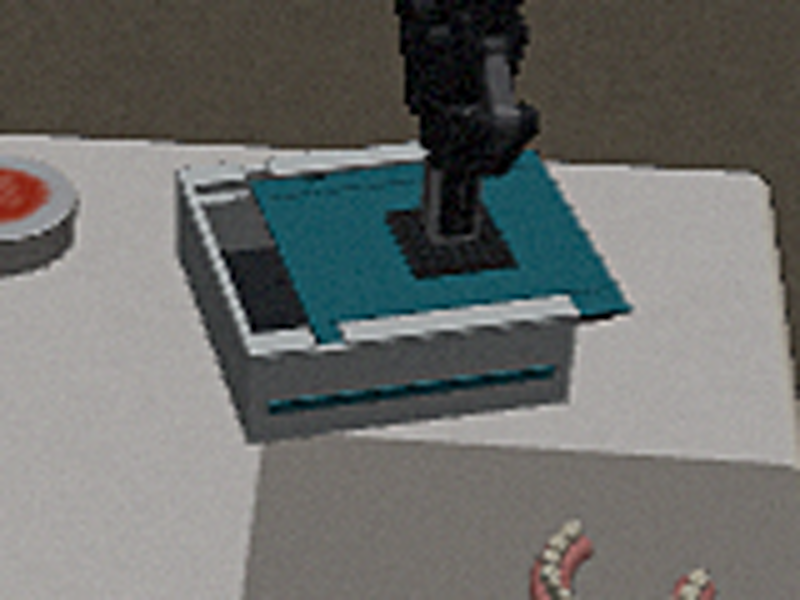

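The lid is sliding with the tool, about 25 mm open so far, with the pad under the fingertips.

Emit:
play_rows([
  {"x":-0.002,"y":0,"z":0,"twist":0,"jaw":1},
  {"x":-0.006,"y":0,"z":0,"twist":0,"jaw":1},
  {"x":-0.01,"y":0,"z":0,"twist":0,"jaw":1},
  {"x":-0.014,"y":0,"z":0,"twist":0,"jaw":1},
  {"x":-0.018,"y":0,"z":0,"twist":0,"jaw":1},
  {"x":-0.022,"y":0,"z":0,"twist":0,"jaw":1},
  {"x":-0.026,"y":0,"z":0,"twist":0,"jaw":1},
  {"x":-0.029,"y":0,"z":0,"twist":0,"jaw":1},
  {"x":-0.031,"y":0,"z":0,"twist":0,"jaw":1},
  {"x":-0.031,"y":0,"z":0,"twist":0,"jaw":1},
])

```text
time: 6.75
ee_pos: [0.6116, -0.0384, 0.0611]
eef_rot: [3.14, -0.001, 1.091]
force: [-1.6, 1.6, 11.9]
finger_gap: 0.0
gripper_force: 5.7
```

Emit:
play_rows([
  {"x":-0.002,"y":0,"z":0,"twist":0,"jaw":1},
  {"x":-0.006,"y":0,"z":0,"twist":0,"jaw":1},
  {"x":-0.01,"y":0,"z":0,"twist":0,"jaw":1},
  {"x":-0.014,"y":0,"z":0,"twist":0,"jaw":1},
  {"x":-0.018,"y":0,"z":0,"twist":0,"jaw":1},
  {"x":-0.022,"y":0,"z":0,"twist":0,"jaw":1},
  {"x":-0.026,"y":0,"z":0,"twist":0,"jaw":1},
  {"x":-0.029,"y":0,"z":0,"twist":0,"jaw":1},
  {"x":-0.031,"y":0,"z":0,"twist":0,"jaw":1},
  {"x":-0.031,"y":0,"z":0,"twist":0,"jaw":1},
])

```text
time: 8.0
ee_pos: [0.5975, -0.066, 0.0612]
eef_rot: [3.139, -0.001, 1.091]
force: [-1.7, 1.0, 10.9]
finger_gap: 0.004
gripper_force: 5.6
```

Emit:
play_rows([
  {"x":-0.001,"y":0,"z":0,"twist":0,"jaw":1},
  {"x":-0.003,"y":0,"z":0,"twist":0,"jaw":1},
  {"x":-0.005,"y":0,"z":0,"twist":0,"jaw":1},
  {"x":-0.006,"y":0,"z":0,"twist":0,"jaw":1},
  {"x":-0.0065,"y":0,"z":0,"twist":0,"jaw":1},
  {"x":-0.0065,"y":0,"z":0,"twist":0,"jaw":1},
])

```text
time: 8.75
ee_pos: [0.5946, -0.0716, 0.0612]
eef_rot: [3.139, -0.001, 1.091]
force: [0.1, 2.6, 10.1]
finger_gap: 0.002
gripper_force: 5.5
```

Emit:
play_rows([
  {"x":-0.0005,"y":0,"z":0,"twist":0,"jaw":1},
  {"x":-0.001,"y":0,"z":0,"twist":0,"jaw":1},
  {"x":-0.001,"y":0,"z":0,"twist":0,"jaw":1},
])

```text
time: 9.12
ee_pos: [0.5942, -0.0725, 0.0612]
eef_rot: [3.139, -0.001, 1.091]
force: [0.1, 1.9, 10.8]
finger_gap: -0.004
gripper_force: 5.5
```

Emit:
play_rows([
  {"x":-0.0005,"y":0,"z":0,"twist":0,"jaw":1},
  {"x":-0.001,"y":0,"z":0,"twist":0,"jaw":1},
  {"x":-0.001,"y":0,"z":0,"twist":0,"jaw":1},
])

```text
time: 9.5
ee_pos: [0.594, -0.0729, 0.0612]
eef_rot: [3.139, -0.002, 1.09]
force: [0.5, 6.0, 10.1]
finger_gap: -0.001
gripper_force: 5.4
```

Emit:
play_rows([
  {"x":-0.0005,"y":0,"z":0,"twist":0,"jaw":1},
  {"x":-0.001,"y":0,"z":0,"twist":0,"jaw":1},
  {"x":-0.001,"y":0,"z":0,"twist":0,"jaw":1},
])

```text
time: 9.88
ee_pos: [0.5938, -0.0735, 0.0613]
eef_rot: [3.139, -0.003, 1.09]
force: [1.8, 7.5, 10.2]
finger_gap: -0.001
gripper_force: 5.2
```

Emit:
play_rows([
  {"x":0.001,"y":0,"z":-0.003,"twist":0,"jaw":1},
  {"x":0.001,"y":0,"z":-0.02,"twist":0,"jaw":1},
  {"x":0.001,"y":0,"z":-0.045,"twist":0,"jaw":1},
  {"x":0.01,"y":-0.02,"z":-0.07,"twist":-5,"jaw":0.1},
  {"x":0.04,"y":-0.055,"z":-0.08,"twist":-10,"jaw":0.1},
  {"x":0.07,"y":-0.095,"z":-0.08,"twist":-17,"jaw":0.1},
  {"x":0.1,"y":-0.135,"z":-0.08,"twist":-24,"jaw":0.1},
  {"x":0.135,"y":-0.175,"z":-0.08,"twist":-31,"jaw":0.1},
  {"x":0.165,"y":-0.215,"z":-0.08,"twist":-37,"jaw":0.1},
  {"x":0.19,"y":-0.25,"z":-0.08,"twist":-40,"jaw":0.1},
  {"x":0.205,"y":-0.27,"z":-0.08,"twist":-40,"jaw":0.1},
  {"x":0.2125,"y":-0.279,"z":-0.08,"twist":-40,"jaw":0.1},
])

```text
time: 11.38
ee_pos: [0.4422, 0.2438, 0.1406]
eef_rot: [3.141, -0.0, 1.79]
force: [0.2, -0.5, -0.0]
finger_gap: 0.451
gripper_force: 0.0
```

Run:
```python
from h import *
f=manip.grab_frame("scene");t=manip.grab_frame("top")
a=cv2.resize(f[120:300,230:430],(420,378),interpolation=cv2.INTER_CUBIC);b=cv2.resize(t[100:280,220:400],(378,378),interpolation=cv2.INTER_CUBIC)
cv2.imwrite("pics/s2.png",np.hstack([a,b]));s=manip.sense();print(s["ee_pos"],s["eef_rot"],s["finger_gap"],s["force"])
```

```text
[0.44262369 0.24333266 0.14042604] [ 3.14104642e+00 -5.94310003e-05  1.79001079e+00] 0.4527856558871266 [0.00494694 0.31719937 0.59534507]
```

View pics/s2.png

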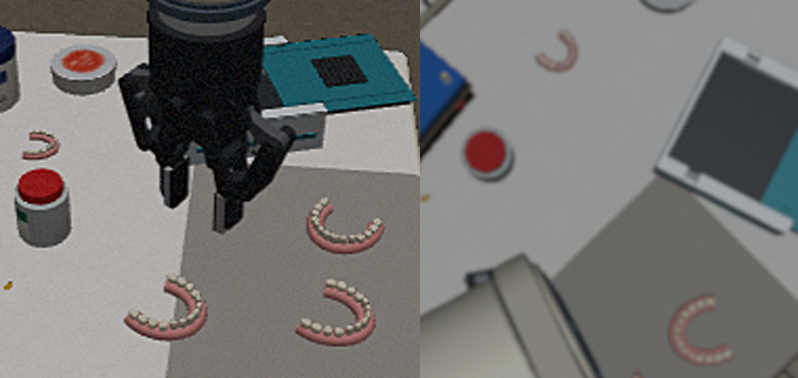

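The lid is right back in the top view, and the tool is above the bow of the leftmost denture, with the opening at 38 mm.

Emit:
play_rows([
  {"x":0,"y":0.001,"z":0.02,"twist":0,"jaw":0.1},
  {"x":0,"y":0.002,"z":0.045,"twist":0,"jaw":0.1},
  {"x":0,"y":0.002,"z":0.07,"twist":0,"jaw":0.1},
  {"x":0,"y":0.002,"z":0.09,"twist":0,"jaw":0.1},
  {"x":0,"y":0.002,"z":0.1,"twist":0,"jaw":0.1},
  {"x":0,"y":0.002,"z":0.106,"twist":0,"jaw":0.1},
  {"x":0,"y":0.002,"z":0.112,"twist":0,"jaw":0.1},
  {"x":0,"y":0.002,"z":0.117,"twist":0,"jaw":0.1},
  {"x":0,"y":0.002,"z":0.12,"twist":0,"jaw":0.1},
  {"x":0,"y":0.002,"z":0.121,"twist":0,"jaw":0.1},
  {"x":0,"y":0.002,"z":0.121,"twist":0,"jaw":0.1},
])

```text
time: 12.85
ee_pos: [0.4455, 0.2436, 0.0236]
eef_rot: [3.139, -0.0, 1.789]
force: [-17.1, -11.3, 69.9]
finger_gap: 0.447
gripper_force: 34.9
```

Run:
```python
from h import *
f=manip.grab_frame("scene")
cv2.imwrite("pics/s3.png",cv2.resize(f[190:310,250:410],(800,600),interpolation=cv2.INTER_CUBIC))
```

```text
(no output)
```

View pics/s3.png

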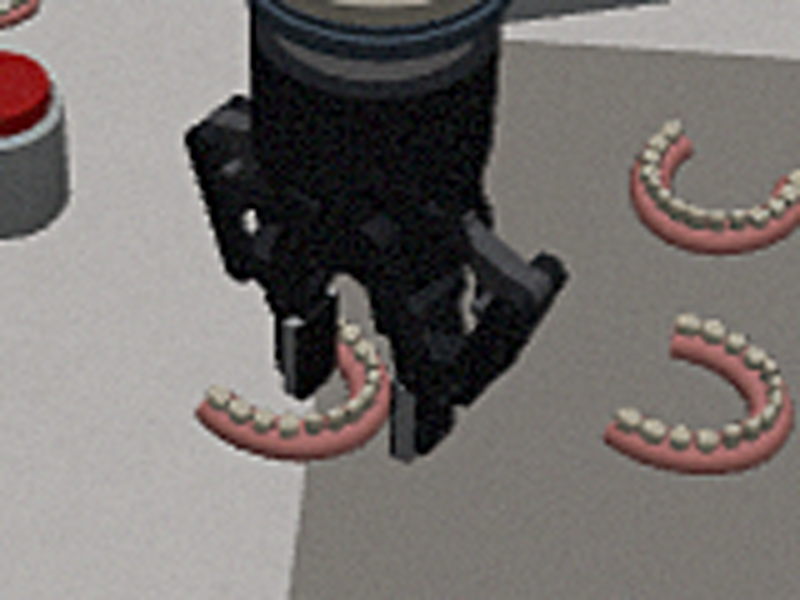

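Force 70 N: a finger is on the bench or on the denture. I'm backing off at once.

Emit:
play_rows([
  {"x":0,"y":0,"z":-0.006,"twist":0,"jaw":0.1},
  {"x":0,"y":0,"z":-0.01,"twist":0,"jaw":0.1},
  {"x":0,"y":0,"z":-0.01,"twist":0,"jaw":0.1},
])

```text
time: 13.28
ee_pos: [0.4448, 0.2434, 0.0291]
eef_rot: [3.141, -0.0, 1.789]
force: [0.2, -0.4, -0.3]
finger_gap: 0.448
gripper_force: 0.0
```

Run:
```python
from h import *
s=manip.sense();print(s["ee_pos"],s["force"],s["finger_gap"],s["gripper_force"],manip.tip_extent)
for z in(0,.006):
  print(z,"outer tip",ray("scene",250+410/5,190+460/5,z),"inner tip",ray("scene",250+300/5,190+397/5,z))
for z in (0,.006):
  for d in (-.0265,.0265): print(z,d,(proj("scene",[.4455+d*.976,.2436+d*.217,z])-[250,190])*5)
f=manip.grab_frame("scene");m=f.astype(int);s=m[245:288,285:335];k=(s[...,2]-s[...,1]>14)
vs,us=np.nonzero(k);print(us.min()+285,us.max()+285,vs.min()+245,vs.max()+245)
cv2.imwrite("pics/s4.png",cv2.resize(f[190:310,250:410],(800,600),interpolation=cv2.INTER_CUBIC))
```

```text
[0.44477696 0.24342546 0.02909974] [ 0.20160661 -0.40573571 -0.34339488] 0.4484688644737124 0.0 0.017
0 outer tip [0.42432659 0.24027107 0.        ] inner tip [0.46996295 0.25094924 0.        ]
0.006 outer tip [0.42037455 0.24398496 0.006     ] inner tip [0.46558266 0.25456293 0.006     ]
0 -0.0265 [424.61238388 464.83326414]
0 0.0265 [301.01393597 392.59568142]
0.006 -0.0265 [425.25909038 452.74554305]
0.006 0.0265 [301.10306    380.57036083]
289 328 246 282
```

View pics/s4.png

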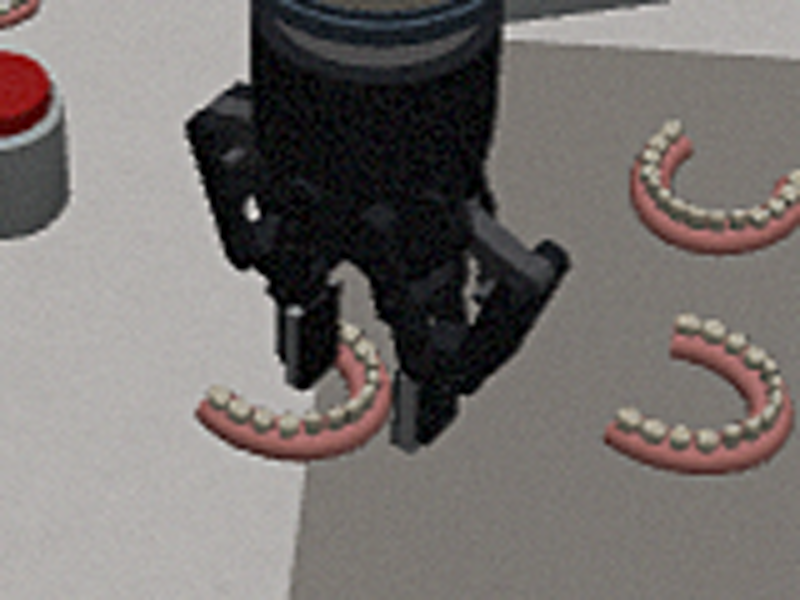

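Emit:
play_rows([
  {"x":0,"y":0,"z":0.001,"twist":0,"jaw":0.1},
  {"x":0,"y":0,"z":0.002,"twist":0,"jaw":0.1},
  {"x":0,"y":0,"z":0.002,"twist":0,"jaw":0.1},
])

```text
time: 13.7
ee_pos: [0.4444, 0.2432, 0.0266]
eef_rot: [-3.141, 0.0, 1.789]
force: [-0.1, 0.7, 0.3]
finger_gap: 0.452
gripper_force: 0.0
```

Emit:
play_rows([
  {"x":0,"y":0,"z":0.001,"twist":0,"jaw":0.1},
  {"x":0,"y":0,"z":0.002,"twist":0,"jaw":0.1},
  {"x":0,"y":0,"z":0.002,"twist":0,"jaw":0.1},
])

```text
time: 14.08
ee_pos: [0.4446, 0.2433, 0.0249]
eef_rot: [-3.142, 0.0, 1.789]
force: [-0.7, -0.6, -0.3]
finger_gap: 0.451
gripper_force: 0.0
```

Run:
```python
from h import *
ex=np.array([-.216,.976]);ey=np.array([.976,.217])
for z in(0,.004,.008):
  for dy in(-.034,-.019,.019,.034):
    print(z,dy,[((proj("scene",[*(np.array([.4455,.2436])+dy*ey+dx*ex),z])-[250,190])*5).round().astype(int).tolist() for dx in(-.011,.011)])
```

```text
0 -0.034 [[462, 456], [423, 495]]
0 -0.019 [[426, 436], [387, 473]]
0 0.019 [[337, 385], [298, 421]]
0 0.034 [[304, 365], [264, 401]]
0.004 -0.034 [[462, 448], [424, 487]]
0.004 -0.019 [[426, 428], [387, 465]]
0.004 0.019 [[338, 377], [298, 413]]
0.004 0.034 [[304, 357], [264, 393]]
0.008 -0.034 [[463, 440], [424, 479]]
0.008 -0.019 [[427, 419], [388, 457]]
0.008 0.019 [[338, 369], [298, 405]]
0.008 0.034 [[304, 349], [264, 385]]
```

The tip heights (about 8–9 mm, touching with nothing visible beneath) show that the 9 mm base acts as solid across the arch. I'll lift, open fully, centre on the denture and grip over its full 54 mm.

Emit:
play_rows([
  {"x":0,"y":0,"z":-0.015,"twist":0,"jaw":0.1},
  {"x":0,"y":0,"z":-0.035,"twist":0,"jaw":-0.5},
  {"x":0,"y":0.012,"z":-0.035,"twist":0,"jaw":-1},
  {"x":0,"y":0.023,"z":-0.035,"twist":0,"jaw":-1},
  {"x":0,"y":0.023,"z":-0.035,"twist":0,"jaw":-1},
  {"x":0,"y":0.023,"z":-0.03,"twist":0,"jaw":-1},
  {"x":0,"y":0.023,"z":-0.015,"twist":0,"jaw":-1},
  {"x":0,"y":0.023,"z":-0.007,"twist":0,"jaw":-1},
  {"x":0,"y":0.023,"z":-0.003,"twist":0,"jaw":-1},
  {"x":0,"y":0.023,"z":-0.003,"twist":0,"jaw":-1},
])

```text
time: 15.32
ee_pos: [0.4668, 0.2481, 0.0275]
eef_rot: [-3.141, 0.0, 1.789]
force: [-0.3, -0.3, -0.1]
finger_gap: 0.998
gripper_force: 0.0
```

Emit:
play_rows([
  {"x":0,"y":0,"z":0.004,"twist":0,"jaw":-1},
  {"x":0,"y":0,"z":0.007,"twist":0,"jaw":-1},
  {"x":0,"y":0,"z":0.01,"twist":0,"jaw":-1},
  {"x":0,"y":0,"z":0.012,"twist":0,"jaw":-1},
  {"x":0,"y":0,"z":0.013,"twist":0,"jaw":-1},
  {"x":0,"y":0,"z":0.013,"twist":0,"jaw":-1},
])

```text
time: 16.08
ee_pos: [0.467, 0.2482, 0.0149]
eef_rot: [-3.142, 0.0, 1.789]
force: [0.3, 0.2, -0.4]
finger_gap: 0.998
gripper_force: 0.0
```

Close gently in stages.

Emit:
play_rows([
  {"x":0,"y":0,"z":0,"twist":0,"jaw":-0.6},
  {"x":0,"y":0,"z":0,"twist":0,"jaw":-0.45},
  {"x":0,"y":0,"z":0,"twist":0,"jaw":-0.35},
  {"x":0,"y":0,"z":0,"twist":0,"jaw":-0.25},
  {"x":0,"y":0,"z":0,"twist":0,"jaw":-0.15},
  {"x":0,"y":0,"z":0,"twist":0,"jaw":-0.05},
  {"x":0,"y":0,"z":0,"twist":0,"jaw":0.0},
  {"x":0,"y":0,"z":0,"twist":0,"jaw":0.0},
], grip_force=30)

```text
time: 17.08
ee_pos: [0.4674, 0.2483, 0.0155]
eef_rot: [3.141, -0.0, 1.789]
force: [-0.6, -1.0, 7.3]
finger_gap: 0.604
gripper_force: 30.0
```

Emit:
play_rows([
  {"x":0,"y":0,"z":-0.002,"twist":0,"jaw":0.3},
  {"x":0,"y":0,"z":-0.008,"twist":0,"jaw":0.3},
  {"x":0,"y":0,"z":-0.02,"twist":0,"jaw":0.3},
  {"x":0,"y":0,"z":-0.04,"twist":0,"jaw":0.3},
  {"x":0,"y":0,"z":-0.065,"twist":0,"jaw":0.3},
  {"x":0,"y":0,"z":-0.085,"twist":0,"jaw":0.3},
  {"x":0,"y":0,"z":-0.095,"twist":0,"jaw":0.3},
  {"x":0,"y":0,"z":-0.095,"twist":0,"jaw":0.3},
])

```text
time: 18.08
ee_pos: [0.4674, 0.2484, 0.1107]
eef_rot: [3.14, -0.0, 1.789]
force: [0.7, -0.2, -0.4]
finger_gap: 0.606
gripper_force: 31.3
```

Run:
```python
from h import *
f=manip.grab_frame("scene")
cv2.imwrite("pics/s5.png",cv2.resize(f[110:310,230:430],(600,600),interpolation=cv2.INTER_CUBIC))
```

```text
(no output)
```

View pics/s5.png

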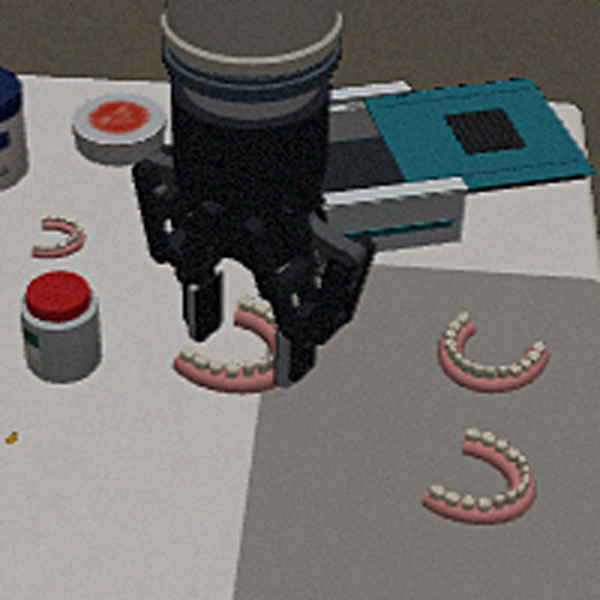

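The denture is lifted level between the fingers (crop 230,360), and the lid and the other pieces have not moved. Next I carry it over the case.

Emit:
play_rows([
  {"x":-0.01,"y":0.005,"z":0,"twist":3,"jaw":0.3},
  {"x":-0.032,"y":0.016,"z":0,"twist":8,"jaw":0.3},
  {"x":-0.06,"y":0.031,"z":0,"twist":13,"jaw":0.3},
  {"x":-0.09,"y":0.047,"z":0,"twist":18,"jaw":0.3},
  {"x":-0.12,"y":0.063,"z":0,"twist":23,"jaw":0.3},
  {"x":-0.15,"y":0.079,"z":0,"twist":28,"jaw":0.3},
  {"x":-0.18,"y":0.094,"z":0,"twist":33,"jaw":0.3},
  {"x":-0.208,"y":0.109,"z":0,"twist":37,"jaw":0.3},
  {"x":-0.23,"y":0.12,"z":0,"twist":40,"jaw":0.3},
  {"x":-0.243,"y":0.127,"z":0,"twist":40,"jaw":0.3},
  {"x":-0.248,"y":0.13,"z":0,"twist":40,"jaw":0.3},
  {"x":-0.248,"y":0.13,"z":0,"twist":40,"jaw":0.3},
])

```text
time: 19.62
ee_pos: [0.6474, 0.0345, 0.1098]
eef_rot: [-3.141, 0.0, 1.091]
force: [-0.7, -0.1, -0.4]
finger_gap: 0.606
gripper_force: 31.3
```

Emit:
play_rows([
  {"x":0,"y":0,"z":0.01,"twist":0,"jaw":0.3},
  {"x":0,"y":0,"z":0.025,"twist":0,"jaw":0.3},
  {"x":0,"y":0,"z":0.037,"twist":0,"jaw":0.3},
  {"x":0,"y":0,"z":0.042,"twist":0,"jaw":0.3},
  {"x":0,"y":0,"z":0.042,"twist":0,"jaw":0.3},
])

```text
time: 20.25
ee_pos: [0.6473, 0.0343, 0.0674]
eef_rot: [-3.141, 0.0, 1.091]
force: [0.5, -0.1, 0.3]
finger_gap: 0.604
gripper_force: 31.3
```

Emit:
play_rows([
  {"x":0,"y":0,"z":0.005,"twist":0,"jaw":0.3},
  {"x":0,"y":0,"z":0.011,"twist":0,"jaw":0.3},
  {"x":0,"y":0,"z":0.017,"twist":0,"jaw":0.3},
  {"x":0,"y":0,"z":0.02,"twist":0,"jaw":0.3},
  {"x":0,"y":0,"z":0.02,"twist":0,"jaw":0.3},
])

```text
time: 20.88
ee_pos: [0.6474, 0.0342, 0.0476]
eef_rot: [-3.141, 0.0, 1.091]
force: [-0.4, -0.3, -0.3]
finger_gap: 0.608
gripper_force: 31.4
```

Emit:
play_rows([
  {"x":0,"y":0,"z":0.006,"twist":0,"jaw":0.3},
  {"x":0,"y":0,"z":0.011,"twist":0,"jaw":0.3},
  {"x":0,"y":0,"z":0.015,"twist":0,"jaw":0.3},
  {"x":0,"y":0,"z":0.018,"twist":0,"jaw":0.3},
  {"x":0,"y":0,"z":0.019,"twist":0,"jaw":0.3},
  {"x":0,"y":0,"z":0.019,"twist":0,"jaw":0.3},
])

```text
time: 21.62
ee_pos: [0.6476, 0.0343, 0.029]
eef_rot: [-3.142, 0.0, 1.091]
force: [-0.5, 0.3, -0.1]
finger_gap: 0.603
gripper_force: 31.4
```

Emit:
play_rows([
  {"x":0,"y":0,"z":0.001,"twist":0,"jaw":0.3},
  {"x":0,"y":0,"z":0.002,"twist":0,"jaw":0.3},
  {"x":0,"y":0,"z":0.0025,"twist":0,"jaw":0.3},
  {"x":0,"y":0,"z":0.0025,"twist":0,"jaw":0.3},
])

```text
time: 22.12
ee_pos: [0.6476, 0.0342, 0.0264]
eef_rot: [-3.142, 0.0, 1.091]
force: [-0.0, -0.2, -0.8]
finger_gap: 0.607
gripper_force: 31.4
```

Emit:
play_rows([
  {"x":0,"y":0,"z":0.0005,"twist":0,"jaw":0.3},
  {"x":0,"y":0,"z":0.001,"twist":0,"jaw":0.3},
  {"x":0,"y":0,"z":0.001,"twist":0,"jaw":0.3},
])

```text
time: 22.5
ee_pos: [0.6477, 0.0343, 0.0257]
eef_rot: [3.142, -0.0, 1.091]
force: [-1.3, 0.8, 2.4]
finger_gap: 0.605
gripper_force: 31.7
```

Emit:
play_rows([
  {"x":0,"y":0,"z":0,"twist":0,"jaw":-0.2},
  {"x":0,"y":0,"z":0,"twist":0,"jaw":-0.28},
  {"x":0,"y":0,"z":0,"twist":0,"jaw":-0.36},
  {"x":0,"y":0,"z":0,"twist":0,"jaw":-0.45},
  {"x":0,"y":0,"z":0,"twist":0,"jaw":-0.5},
  {"x":0,"y":0,"z":0,"twist":0,"jaw":-0.5},
])

```text
time: 23.25
ee_pos: [0.6476, 0.0343, 0.0254]
eef_rot: [-3.142, 0.0, 1.091]
force: [0.9, -0.8, -0.5]
finger_gap: 0.75
gripper_force: 0.0
```

Emit:
play_rows([
  {"x":0,"y":0,"z":-0.006,"twist":0,"jaw":-0.5},
  {"x":0,"y":0,"z":-0.02,"twist":0,"jaw":-0.5},
  {"x":0,"y":0,"z":-0.045,"twist":0,"jaw":-0.5},
  {"x":0,"y":0,"z":-0.075,"twist":0,"jaw":-0.5},
  {"x":-0.01,"y":0,"z":-0.095,"twist":0,"jaw":0.2},
  {"x":-0.035,"y":0,"z":-0.095,"twist":0,"jaw":1},
  {"x":-0.065,"y":0.001,"z":-0.095,"twist":0,"jaw":1},
  {"x":-0.09,"y":0.002,"z":-0.085,"twist":0,"jaw":1},
  {"x":-0.11,"y":0.002,"z":-0.07,"twist":0,"jaw":1},
  {"x":-0.118,"y":0.002,"z":-0.055,"twist":0,"jaw":1},
  {"x":-0.118,"y":0.002,"z":-0.047,"twist":0,"jaw":1},
  {"x":-0.118,"y":0.002,"z":-0.047,"twist":0,"jaw":1},
])

```text
time: 24.75
ee_pos: [0.5947, -0.0708, 0.0715]
eef_rot: [-3.14, 0.0, 1.091]
force: [0.3, 0.1, 0.6]
finger_gap: -0.001
gripper_force: 0.0
```

Run:
```python
from h import *
f=manip.grab_frame("scene");t=manip.grab_frame("top")
a=cv2.resize(f[120:240,270:430],(480,360),interpolation=cv2.INTER_CUBIC);b=cv2.resize(t[110:220,325:420],(311,360),interpolation=cv2.INTER_CUBIC)
cv2.imwrite("pics/s6.png",np.hstack([a,b]));s=manip.sense();print(s["ee_pos"],s["force"],s["finger_gap"])
```

```text
[ 0.59545203 -0.07075018  0.07253045] [ 0.05687124  0.2422427  -0.05512291] -8.707163355693044e-05
```

View pics/s6.png

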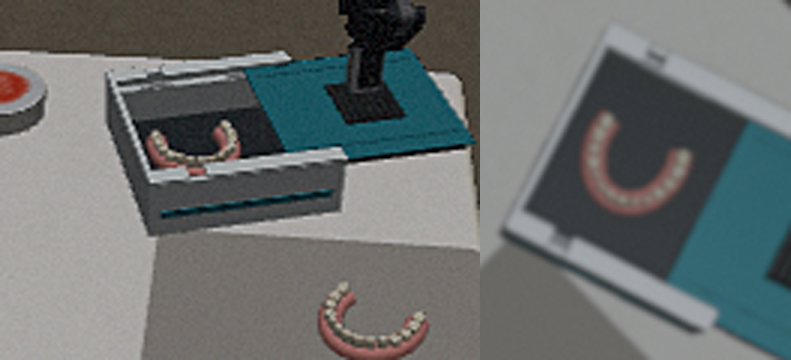

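The denture lies teeth up on the foam, well inside the opening. Now I close the lid.

Emit:
play_rows([
  {"x":0,"y":0,"z":0.004,"twist":0,"jaw":1},
  {"x":0,"y":0,"z":0.007,"twist":0,"jaw":1},
  {"x":0,"y":0,"z":0.009,"twist":0,"jaw":1},
  {"x":0,"y":0,"z":0.0095,"twist":0,"jaw":1},
  {"x":0,"y":0,"z":0.0095,"twist":0,"jaw":1},
])

```text
time: 25.48
ee_pos: [0.5949, -0.0713, 0.063]
eef_rot: [-3.142, 0.0, 1.091]
force: [0.1, 0.2, -0.3]
finger_gap: -0.0
gripper_force: 0.0
```

Emit:
play_rows([
  {"x":0,"y":0,"z":0.0003,"twist":0,"jaw":1},
  {"x":0,"y":0,"z":0.0005,"twist":0,"jaw":1},
  {"x":0,"y":0,"z":0.0005,"twist":0,"jaw":1},
])

```text
time: 25.85
ee_pos: [0.5949, -0.0713, 0.0625]
eef_rot: [3.142, -0.0, 1.091]
force: [-0.1, -0.4, 0.7]
finger_gap: 0.002
gripper_force: 0.0
```

Emit:
play_rows([
  {"x":0,"y":0,"z":0.0004,"twist":0,"jaw":1},
  {"x":0,"y":0,"z":0.0008,"twist":0,"jaw":1},
  {"x":0,"y":0,"z":0.0008,"twist":0,"jaw":1},
])

```text
time: 26.22
ee_pos: [0.5949, -0.0713, 0.0617]
eef_rot: [3.142, 0.0, 1.091]
force: [-0.2, 0.4, 0.6]
finger_gap: -0.001
gripper_force: 0.3
```

Emit:
play_rows([
  {"x":0,"y":0,"z":0.0003,"twist":0,"jaw":1},
  {"x":0,"y":0,"z":0.0005,"twist":0,"jaw":1},
  {"x":0,"y":0,"z":0.0005,"twist":0,"jaw":1},
])

```text
time: 26.6
ee_pos: [0.595, -0.0713, 0.0616]
eef_rot: [3.141, -0.0, 1.091]
force: [-1.6, 0.4, 5.6]
finger_gap: -0.0
gripper_force: 3.0
```

Emit:
play_rows([
  {"x":0,"y":0,"z":0.0003,"twist":0,"jaw":1},
  {"x":0,"y":0,"z":0.0004,"twist":0,"jaw":1},
  {"x":0,"y":0,"z":0.0004,"twist":0,"jaw":1},
])

```text
time: 26.98
ee_pos: [0.595, -0.0713, 0.0615]
eef_rot: [3.141, -0.0, 1.091]
force: [-2.9, -0.4, 9.6]
finger_gap: -0.003
gripper_force: 4.7
```

Slide shut, watching the force.

Emit:
play_rows([
  {"x":0.001,"y":0,"z":0.0001,"twist":0,"jaw":1},
  {"x":0.003,"y":0,"z":0.0001,"twist":0,"jaw":1},
  {"x":0.006,"y":0,"z":0.0001,"twist":0,"jaw":1},
  {"x":0.01,"y":0,"z":0.0001,"twist":0,"jaw":1},
  {"x":0.013,"y":0,"z":0.0001,"twist":0,"jaw":1},
  {"x":0.015,"y":0,"z":0.0001,"twist":0,"jaw":1},
  {"x":0.015,"y":0,"z":0.0001,"twist":0,"jaw":1},
])

```text
time: 27.85
ee_pos: [0.6018, -0.0579, 0.0614]
eef_rot: [-3.142, 0.0, 1.091]
force: [-3.2, 1.1, 10.0]
finger_gap: 0.002
gripper_force: 4.9
```

```bash
cat > lid.py <<'E'
# lid travel estimate from the top picture: pad centre (dark pixels amid teal) via network + teal back edge
from h import *
f=manip.grab_frame("top");h=cv2.cvtColor(f,cv2.COLOR_BGR2HSV)
m=((h[...,0]>80)&(h[...,0]<105)&(h[...,1]>90)).astype(np.uint8);m[:,:325]=0;m[:105]=0;m[230:]=0
yaw=np.radians(62.5);e=np.array([np.cos(yaw),np.sin(yaw)]);n=np.array([-e[1],e[0]])
vs,us=np.nonzero(m);q=np.array([ray("top",u,v,.043)[:2] for u,v in zip(us,vs)])-[.6414,.0216]
a=q@e;b=q@n;print("back edge x",[np.percentile(a[abs(b-c)<.01],99).round(4) for c in(-.04,-.02,0,.02,.04)],manip.sense()["force"].round(1))
E
python3 lid.py
```

```text
back edge x [np.float64(-0.0176), np.float64(-0.0178), np.float64(-0.0183), np.float64(-0.0184), np.float64(-0.0191)] [-3.2  0.7  9.8]
```

Emit:
play_rows([
  {"x":0.002,"y":0,"z":0,"twist":0,"jaw":1},
  {"x":0.006,"y":0,"z":0,"twist":0,"jaw":1},
  {"x":0.01,"y":0,"z":0,"twist":0,"jaw":1},
  {"x":0.014,"y":0,"z":0,"twist":0,"jaw":1},
  {"x":0.018,"y":0,"z":0,"twist":0,"jaw":1},
  {"x":0.022,"y":0,"z":0,"twist":0,"jaw":1},
  {"x":0.026,"y":0,"z":0,"twist":0,"jaw":1},
  {"x":0.03,"y":0,"z":0,"twist":0,"jaw":1},
  {"x":0.033,"y":0,"z":0,"twist":0,"jaw":1},
  {"x":0.035,"y":0,"z":0,"twist":0,"jaw":1},
  {"x":0.035,"y":0,"z":0,"twist":0,"jaw":1},
])

```text
time: 29.28
ee_pos: [0.6177, -0.0268, 0.0614]
eef_rot: [-3.141, 0.0, 1.091]
force: [-3.7, 1.1, 10.6]
finger_gap: -0.0
gripper_force: 5.1
```

Emit:
play_rows([
  {"x":0.002,"y":0,"z":0,"twist":0,"jaw":1},
  {"x":0.006,"y":0,"z":0,"twist":0,"jaw":1},
  {"x":0.01,"y":0,"z":0,"twist":0,"jaw":1},
  {"x":0.014,"y":0,"z":0,"twist":0,"jaw":1},
  {"x":0.018,"y":0,"z":0,"twist":0,"jaw":1},
  {"x":0.022,"y":0,"z":0,"twist":0,"jaw":1},
  {"x":0.026,"y":0,"z":0,"twist":0,"jaw":1},
  {"x":0.03,"y":0,"z":0,"twist":0,"jaw":1},
  {"x":0.033,"y":0,"z":0,"twist":0,"jaw":1},
  {"x":0.035,"y":0,"z":0,"twist":0,"jaw":1},
  {"x":0.035,"y":0,"z":0,"twist":0,"jaw":1},
])

```text
time: 30.65
ee_pos: [0.6336, 0.0044, 0.0613]
eef_rot: [-3.14, 0.0, 1.091]
force: [-5.9, 1.3, 10.9]
finger_gap: -0.002
gripper_force: 5.2
```

```bash
python3 lid.py
```

```text
back edge x [np.float64(0.0527), np.float64(0.0522), np.float64(0.0524), np.float64(0.0516), np.float64(0.0508)] [-5.3  0.9 11.2]
```

Emit:
play_rows([
  {"x":0.001,"y":-0.0003,"z":0,"twist":0,"jaw":1},
  {"x":0.003,"y":-0.0003,"z":0,"twist":0,"jaw":1},
  {"x":0.005,"y":-0.0003,"z":0,"twist":0,"jaw":1},
  {"x":0.006,"y":-0.0003,"z":0,"twist":0,"jaw":1},
  {"x":0.007,"y":-0.0003,"z":0,"twist":0,"jaw":1},
  {"x":0.007,"y":-0.0003,"z":0,"twist":0,"jaw":1},
])

```text
time: 31.45
ee_pos: [0.6367, 0.0105, 0.0614]
eef_rot: [-3.141, 0.0, 1.091]
force: [-4.2, 0.3, 10.5]
finger_gap: 0.002
gripper_force: 5.1
```

Emit:
play_rows([
  {"x":0.0005,"y":0,"z":0,"twist":0,"jaw":1},
  {"x":0.001,"y":0,"z":0,"twist":0,"jaw":1},
  {"x":0.001,"y":0,"z":0,"twist":0,"jaw":1},
])

```text
time: 31.82
ee_pos: [0.6371, 0.0113, 0.0614]
eef_rot: [-3.141, 0.0, 1.091]
force: [-5.1, 0.2, 10.4]
finger_gap: 0.002
gripper_force: 5.1
```

Emit:
play_rows([
  {"x":0.0005,"y":0,"z":0,"twist":0,"jaw":1},
  {"x":0.001,"y":0,"z":0,"twist":0,"jaw":1},
  {"x":0.001,"y":0,"z":0,"twist":0,"jaw":1},
])

```text
time: 32.2
ee_pos: [0.6375, 0.0122, 0.0614]
eef_rot: [-3.141, 0.001, 1.091]
force: [-5.4, 0.0, 10.2]
finger_gap: -0.001
gripper_force: 5.1
```

```bash
python3 lid.py
```

```text
back edge x [np.float64(0.0607), np.float64(0.0601), np.float64(0.0597), np.float64(0.0599), np.float64(0.0587)] [-5.2 -0.4 10.2]
```

Emit:
play_rows([
  {"x":0.0005,"y":0,"z":0,"twist":0,"jaw":1},
  {"x":0.001,"y":0,"z":0,"twist":0,"jaw":1},
  {"x":0.001,"y":0,"z":0,"twist":0,"jaw":1},
])

```text
time: 32.62
ee_pos: [0.638, 0.0131, 0.0614]
eef_rot: [-3.141, 0.001, 1.091]
force: [-4.7, -0.0, 9.6]
finger_gap: -0.004
gripper_force: 5.1
```

Emit:
play_rows([
  {"x":0.0005,"y":0,"z":0,"twist":0,"jaw":1},
  {"x":0.0008,"y":0,"z":0,"twist":0,"jaw":1},
  {"x":0.0008,"y":0,"z":0,"twist":0,"jaw":1},
])

```text
time: 33.0
ee_pos: [0.6381, 0.0134, 0.0613]
eef_rot: [-3.14, 0.001, 1.091]
force: [-5.2, -2.1, 10.1]
finger_gap: 0.001
gripper_force: 5.3
```

Emit:
play_rows([
  {"x":0.0004,"y":0,"z":0,"twist":0,"jaw":1},
  {"x":0.0007,"y":0,"z":0,"twist":0,"jaw":1},
  {"x":0.0007,"y":0,"z":0,"twist":0,"jaw":1},
])

```text
time: 33.38
ee_pos: [0.6382, 0.0135, 0.0612]
eef_rot: [-3.14, 0.002, 1.091]
force: [-6.1, -5.4, 10.7]
finger_gap: -0.002
gripper_force: 5.5
```

Emit:
play_rows([
  {"x":0,"y":0,"z":-0.0005,"twist":0,"jaw":1},
  {"x":0,"y":0,"z":-0.001,"twist":0,"jaw":1},
  {"x":0,"y":0,"z":-0.001,"twist":0,"jaw":1},
])

```text
time: 33.75
ee_pos: [0.6384, 0.0137, 0.062]
eef_rot: [-3.141, 0.001, 1.091]
force: [-4.2, -3.9, 7.0]
finger_gap: 0.001
gripper_force: 3.6
```

Emit:
play_rows([
  {"x":0,"y":0,"z":-0.0005,"twist":0,"jaw":1},
  {"x":0,"y":0,"z":-0.001,"twist":0,"jaw":1},
  {"x":0,"y":0,"z":-0.001,"twist":0,"jaw":1},
])

```text
time: 34.12
ee_pos: [0.6391, 0.0142, 0.0628]
eef_rot: [-3.141, 0.0, 1.091]
force: [-3.3, -1.4, 3.2]
finger_gap: -0.002
gripper_force: 1.9
```

Emit:
play_rows([
  {"x":0,"y":0,"z":-0.003,"twist":0,"jaw":1},
  {"x":0,"y":0,"z":-0.02,"twist":0,"jaw":1},
  {"x":0,"y":0,"z":-0.06,"twist":0,"jaw":1},
  {"x":0,"y":0,"z":-0.1,"twist":0,"jaw":1},
  {"x":-0.03,"y":-0.03,"z":-0.13,"twist":0,"jaw":1},
  {"x":-0.06,"y":-0.06,"z":-0.15,"twist":0,"jaw":1},
  {"x":-0.06,"y":-0.06,"z":-0.15,"twist":0,"jaw":1},
])

```text
time: 35.0
ee_pos: [0.5571, -0.0116, 0.2155]
eef_rot: [3.139, -0.001, 1.09]
force: [0.6, 0.6, 0.1]
finger_gap: 0.001
gripper_force: 0.0
```

```bash
python3 lid.py
python3 - <<'E'
from h import *
f=manip.grab_frame("scene");t=manip.grab_frame("top");g=cv2.imread("pics/scene0.png")
# compare with the shut start picture over the case and the three 'leave' objects
for n,(x0,y0,x1,y1) in dict(case=(300,150,390,200),jar=(232,195,270,240),wax=(236,178,262,200),stone=(232,308,292,364)).items():
    a=cv2.GaussianBlur(f[y0:y1,x0:x1],(0,0),1).astype(int);b=cv2.GaussianBlur(g[y0:y1,x0:x1],(0,0),1).astype(int)
    d=abs(a-b).max(2);print(n,"mean",d.mean().round(1),"share>30",(d>30).mean().round(3))
print(manip.sense()["ee_pos"],manip.sense()["force"])
c=lambda i:cv2.resize(i[135:205,295:395],(500,350),interpolation=cv2.INTER_CUBIC)
cv2.imwrite("pics/end.png",c(f))
E
```

```text
case mean 1.4 share>30 0.0
jar mean 1.3 share>30 0.0
wax mean 1.2 share>30 0.0
stone mean 1.2 share>30 0.0
[ 0.55916112 -0.01094169  0.21333335] [ 0.38903884 -0.80818313 -0.69067763]Traceback (most recent call last):
  File "lid.py", line 6, in <module>
    vs,us=np.nonzero(m);q=np.array([ray("top",u,v,.043)[:2] for u,v in zip(us,vs)])-[.6414,.0216]
                                    ~~~^^^^^^^^^^^^^^^^
  File "h.py", line 4, in ray
    c=manip.camera_info(cam);K=np.array(c["intrinsics"]);R=np.array(c["R"]);t=np.array(c["t"])
ValueError: time passes only in moves, steps and waits
```

In the scene picture the case matches the shut, locked start picture. The lid followed the fingers up along the same spring curve as at the start, and the jar, wax try-in and cast have not moved. I'm handing in.

```bash
python3 -c "
from plant import manip
print(manip.close_job())"
```

```text
the job is handed in; nothing more can be done
None
```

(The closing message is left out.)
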